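# Roll a specimen vial up the loading gutter behind its catch

## Task

The long specimen vial is next for the machine: with the fingertips push it up its sloping gutter until it has rolled over the spring catch and sits at the top between the catch and the end stop, so that it cannot roll back, then let go and move clear. Only push it - do not pick it up - and leave the short vial waiting in the other gutter and everything else on the bench as it is.

Things in the scene. Friction and masses are not known exactly. Their poses are not given: they have to be found in the camera images.
- gutter: Fixed two-lane loading gutter, dark sheet steel. Its frame is TILTED with the slope: x straight uphill to the machine, y across, z square to the floor, which rises 0.175 rad (10 degrees) to +x. Origin on the floor surface (z = 0), 40 mm above the bench, under the middle wall. Lanes centred at y = -44 and +44 mm, each 84 mm wide between walls 4 mm thick and 16 mm high above the floor.
- foot_lip (a point): Middle of the gutter's low end: inner face of the foot lip at floor level, x = -105 mm, y = 0, z = 0 in the gutter's frame. The lip is 4 mm thick and 10 mm high above the floor; the bench beyond it is free. A vial let go anywhere below the seat rolls back down to the lip.
- end_stop (a point): Middle of the gutter's top end: face of the bright metal end stop (30 mm high) at floor level, x = +74 mm, y = 0, z = 0 in the gutter's frame. A vial pushed to the stop has its axis at x = +56 mm; the catch is then always up behind it. Let go, it rolls back 8 mm and rests on the catch's edge, axis at x = +48 mm.
- catch_a (a joint): Spring catch of the lane at y = -44 mm: a bright steel tongue 32 mm wide in mid-lane, hinged at its low end (x = +6 mm), its free uphill edge (x = +33 mm) sprung 8 mm above the floor. 0 = up, 0.29 rad = pressed flush; it yields to 0.3 to 0.6 N on the edge, so a vial pushed uphill rolls over it, and springs up behind the vial.
- catch_b (a joint): The same catch in the lane at y = +44 mm.
- loader: The low white bench machine that the gutter feeds, fixed; same yaw as the gutter but level. Origin on the bench, under the gutter's origin, x towards the machine. Its deck behind the end stop, from x = 80 mm, is 78 mm high and 250 mm wide; from x = 200 to 370 mm its housing is 190 mm high and 270 mm wide.
- sample_vial: The long specimen vial: straight smooth-sided frosted plastic jar with paper label and a flush white ribbed cap, a cylinder of 36 mm diameter and 78 mm long, about 75 g (varies), lying across one of the two lanes against the foot lip (axis then at x about -89, z = 18 in the gutter's frame). Origin: its centre, on its axis; its y is along its axis, and it turns about y as it rolls.
- control_vial: The short vial (36 mm diameter, 46 mm long, same make), lying in the other lane against the foot lip; to be left there. Origin: its centre, y along its axis.
- standing_vial: Bystander: a long vial (36 mm diameter, 78 mm tall) standing on the bench on the far side of the gutter. Origin: centre of its underside.
- slide_box: Bystander: a closed grey and white slide box, 87 x 92 x 33 mm high, on the bench beyond the low end of the gutter. Origin: centre of its underside.
Not all that is in view belongs to the job. What is shaped like the sample_vial but red or turquoise is not meant.

How it is judged (in metres and radians):
On the way, in this order (a step that is already met when the one before it is completed fails the run):
1. the long vial, pushed by the fingers, is on its way up the gutter (x of sample_vial in the frame of gutter between -0.05 and 0.02 m and z of sample_vial in the frame of gutter below 0.026 m).
2. the long vial has passed the catch (x of sample_vial in the frame of gutter above 0.043 m), for 0.2 s.
At the end, for the whole second after the job is handed in: The long vial lies at rest on the gutter floor, across its lane (within 0.15 rad), between the raised catch and the end stop (axis at x = 43 to 60 mm in the gutter's frame, 14 to 23 mm above the floor), and the short vial is within 15 mm of where it started (x of sample_vial in the frame of gutter between 0.043 and 0.06 m and z of sample_vial in the frame of gutter between 0.014 and 0.023 m and angle between the y axis of sample_vial and the y axis of gutter, either way round below 0.15 rad and linear speed of sample_vial below 0.02 m/s and distance of control_vial from where it was at the start of the episode below 0.015 m); the robot touches nothing.
It fails at once if the long vial is lifted off the gutter floor (more than 8 mm before the catch, more than 16 mm anywhere) (z of sample_vial in the frame of gutter above 0.034 m or (z of sample_vial in the frame of gutter above 0.026 m and x of sample_vial in the frame of gutter below -0.01 m)).
It fails at once if the short vial is moved more than 15 mm (distance of control_vial from where it was at the start of the episode above 0.015 m).
It fails at once if the standing vial is moved more than 15 mm or tipped (distance of standing_vial from where it was at the start of the episode above 0.015 m or angle between standing_vial's own z axis and vertical above 0.3 rad).
It fails at once if the slide box is moved more than 15 mm (distance of slide_box from where it was at the start of the episode above 0.015 m).
It also fails if it takes over 42 s, if anything falls off the work surface, if the arm or the gripper's body presses on something with over 40 N, if the wrist force passes 120 N, or if a joint passes its speed limit or range.

## Robot

A 6-joint arm with a two-finger parallel gripper is mounted at the origin on the work surface. World frame = base frame: x ahead of the robot, y to its left, z up, the work surface at z = 0. Lengths are in m, angles in degrees, forces in N, time in s.
With the tool pointing down it reaches from about 0.3 to 0.75 m from the base axis. Payload 8.5 kg.
Tool frame: the origin (TCP) lies at the very end of the fingers, on their centre line; the grasp point (between the pads) lies 19 mm behind it (env.grip_point_offset is the distance from the TCP to the grasp point, in m); z points along the fingers, y is the direction in which the jaws open and shut (so a half turn about z gives the same grasp; the last joint's range is limited). The gripper opens to 85 mm and grips with 20 to 120 N. Pads are 22 mm wide; open, the fingers measure 114 mm over their backs; the gripper's body (76 mm by 85 mm) begins 54 mm behind the grasp point. The pads swing forward as they close: fully open they stand 13 mm farther back than shut.
Start: joints at [-84.242, 21.807, 74.336, -0, 83.858, -12.336], TCP at [0.171, -0.523, 0.211] pointing down, gripper open.
Joint ranges: [-178.18, 178.18], [-50.72, 133.34], [12.68, 142.11], [-81.47, 261.47], [9.98, 163.14], [-165.26, 165.26]. Speed limits (degrees/s): [136.94, 136.94, 180, 180, 180, 180].

## Interface

Orientations are given as a 3x3 rotation matrix whose columns are the frame's x, y, z axes.
In Python, from rig import env gives the robot as it stands.
- The arm moves only by the tool move_arm, never from a script. Its argument "moves" is a list of rows, each a list of 4 numbers: the shift along the tool's x, y, z in mm, then the turn about the tool's z in rad. In form: [[tx, ty, tz, spin], ...]. A call has 1 to 20 rows; each row is the pose to reach, as a shift and turn from the pose commanded when the call began, along the tool's axes at that moment; what a row does not reach only later rows make up. A row lasts 1/10 s, in which the tool goes at most 50 mm and 8.59 degrees, less where a joint would pass 70% of its speed; a pose out of reach is approached as far as the arm can. A call with a gripper value outside its range is refused whole. "grip" is the closure, from 0 (fully open) to 1 (shut), set as the call begins (left out, the last holds). The fingers move at their own pace and stop on an object; "grip_force" is the grip in N (left out, the last holds). Time passes only in rows, so rows that repeat a pose let the fingers close. It gives the time, the measured TCP pose, the force and the opening at its end, in the units of the state.
- env.observe(): the state, without advancing time (a new reading comes with each control period).
- env.get_image(name): name is "side" or "top" or "wrist"; returns the picture (400x640x3 uint8, red, green, blue); there is no depth.
- env.get_calibration(name): a dict with "fovy" (degrees; the focal length in pixels is half the picture's height over the tangent of half this angle, whatever the lens; pixels are square), "cx", "cy" (the principal point, pixels), "extrinsics" (4x4, takes a point from world to camera coordinates); the wrist camera has in their place "tool_from_camera" (4x4, takes a point from camera to tool coordinates, whose origin is the TCP and whose axes are the flange's). Camera axes: x right, y up, looking along -z (the intrinsics and any distortion apply to the point x, -y, -z); pixel columns grow to the right and rows downward; lengths in m; the calibration is good to about 2 mm. A picture is of the moment at which its call begins: read the wrist's pose just before it. get_calibration takes no time and is no camera call.
- env.close_job(): hands the job in, once; it reports no verdict.
Trained networks look in the newest picture that a camera, given by its name, has taken for a name from the list of things; names that differ only in an ending like _2 or _b are one class to them, and where a whole thing is asked for, a point or a joint stands for the part that bears it (a point fixed in the world has none). Each returns a list of dicts, best first, with "conf" (0 to 1); they miss things now and then, are a little off and sometimes report something else, mostly with a low value. They report only what shows in the picture. A call takes as long as a camera call. They do not tell look-alikes from the thing itself.
- env.silhouettes(camera, name): "region" (400x640 bool, what is visible of it) and "point" ([row, column] in pixels, amid what is visible of it).
- env.tip_of(camera, name): "point" ([row, column] in pixels: a listed point, or the origin of a listed thing).
The state is a dict: "time_s": time; "q": joint angles; "qvel": joint speeds; "joint_efforts": joint torques, N m; "position": TCP position; "tool_rot": TCP orientation; "ft_force": force on the tool from outside, world axes, zero at the start; "wrist_torque": the same for the moment, N m; "grip_width": finger opening in m.
Only numpy, scipy, OpenCV 4.12 (cv2) and the standard library are available. Lean on these libraries where they do the work, as an engineer would, in place of code of your own. Each camera call takes 0.05 s, during which the arm holds its last target.

## Working session

There is one attempt and no reset: what is moved stays moved. The work goes in short steps, Python scripts to look and compute and a tool call to move; the robot and the scene stay as the last step left them, time stands still between calls to the robot, and variables do not carry over. Pictures are saved under pics/ and viewed, and the job is handed in when it is done.

Besides the shell and the picture viewer there is one more tool, called after "Request:" as a command line: name --pt "numbers of a row" for each row, then --argument value for the rest. move_arm: Moves the arm, as the interface text tells. Its arguments: {"type":"object","properties":{"moves":{"type":"array"},"grip":{"type":"number"},"grip_force":{"type":"number"}},"required":["moves"]}

```bash
ls; mkdir -p pics
python3 - <<'E'
from rig import env
import cv2, json
s=env.observe(); print(s['time_s'],s['position'],s['tool_rot'],s['grip_width'])
for n in('side','top','wrist'):
    im=env.get_image(n); cv2.imwrite(f'pics/{n}0.png',im[:,:,::-1]); c=env.get_calibration(n); print(n,c)
    for t in('sample_vial','control_vial','gutter','foot_lip','end_stop'):
        try:
            print(n,t,[(round(d['conf'],2),[round(float(x)) for x in d['point']]) for d in env.tip_of(n,t)])
        except Exception as e: print(n,t,e)
print(env.observe()['time_s'])
E
```

```text
pics
0.0 [ 0.17079158 -0.52246987  0.21039195] [[ 9.50549047e-01  3.10574452e-01 -1.36964781e-04]
 [ 3.10574308e-01 -9.50547956e-01  1.47712207e-03]
 [ 3.28564783e-04 -1.44661472e-03 -9.99998900e-01]] 0.0853567929936095
side {'fovy': 46.36021396414469, 'cx': 318.6110703661476, 'cy': 195.09772516847778, 'extrinsics': array([[-0.99332308, -0.11524602,  0.00525523,  0.6588838 ],
       [ 0.09431967, -0.78503822,  0.61222446,  0.0248685 ],
       [-0.06643088,  0.60863236,  0.79066655, -1.14719794],
       [ 0.        ,  0.        ,  0.        ,  1.        ]])}
side sample_vial [(0.86, [264, 391]), (0.82, [210, 340]), (0.82, [249, 299])]
side control_vial [(0.63, [207, 378]), (0.55, [206, 343])]
side gutter [(0.83, [176, 358])]
side foot_lip [(0.73, [217, 357]), (0.64, [177, 358])]
side end_stop [(0.78, [149, 360])]
top {'fovy': 52.91622547164179, 'cx': 320.1826869308204, 'cy': 203.05281992540864, 'extrinsics': array([[ 0.02226526, -0.99920809,  0.03297639,  0.12647045],
       [ 0.98912073,  0.02681402,  0.14464161, -0.65698326],
       [-0.1454113 ,  0.02939715,  0.98893446, -0.8306904
[... 187 characters left out ...]
, [266, 310]), (0.57, [235, 199])]
top gutter [(0.78, [250, 350])]
top foot_lip [(0.64, [248, 304])]
top end_stop [(0.59, [248, 386]), (0.2, [233, 203])]
wrist {'fovy': 68.16783194583587, 'cx': 313.57936724874406, 'cy': 194.13833381029207, 'tool_from_camera': array([[ 1.37103249e-03,  9.46797573e-01,  3.21826779e-01,
         8.39545128e-02],
       [ 9.99998798e-01, -1.06489780e-03, -1.12727782e-03,
         6.73908197e-04],
       [-7.24591276e-04,  3.21827938e-01, -9.46797895e-01,
        -1.62941246e-01],
       [ 0.00000000e+00,  0.00000000e+00,  0.00000000e+00,
         1.00000000e+00]])}
wrist sample_vial []
wrist control_vial []
wrist gutter []
wrist foot_lip []
wrist end_stop []
0.9
```

View pics/side0.png

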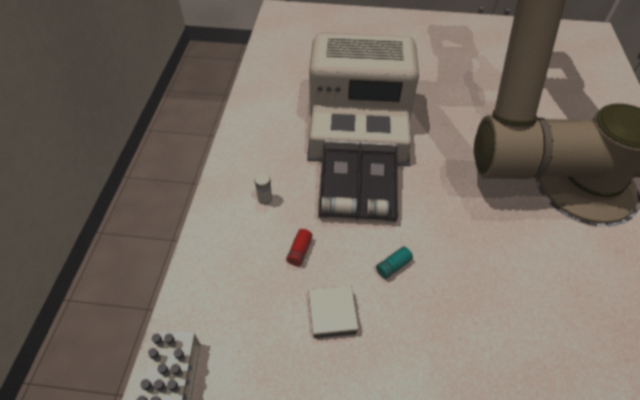

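View pics/top0.png

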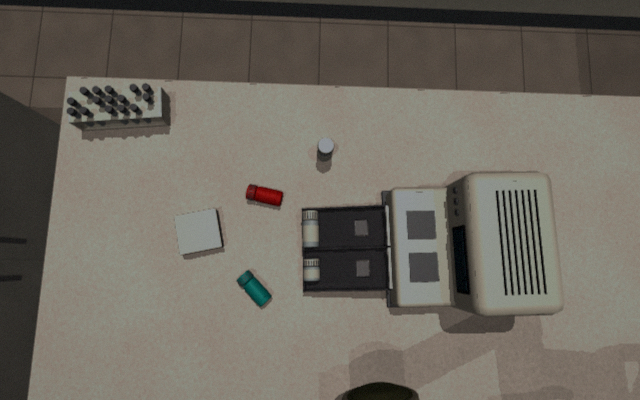

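Run:
```python
import cv2
a=cv2.imread('pics/side0.png')[130:290,270:430]; cv2.imwrite('pics/side_crop.png',cv2.resize(a,(600,600),interpolation=cv2.INTER_CUBIC))
a=cv2.imread('pics/top0.png')[180:320,280:420]; cv2.imwrite('pics/top_crop.png',cv2.resize(a,(600,600),interpolation=cv2.INTER_CUBIC))
```

```text
(no output)
```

View pics/side_crop.png

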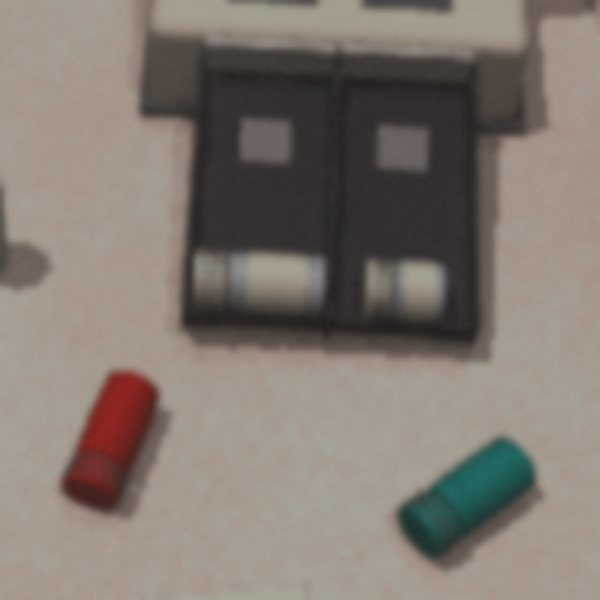

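View pics/top_crop.png

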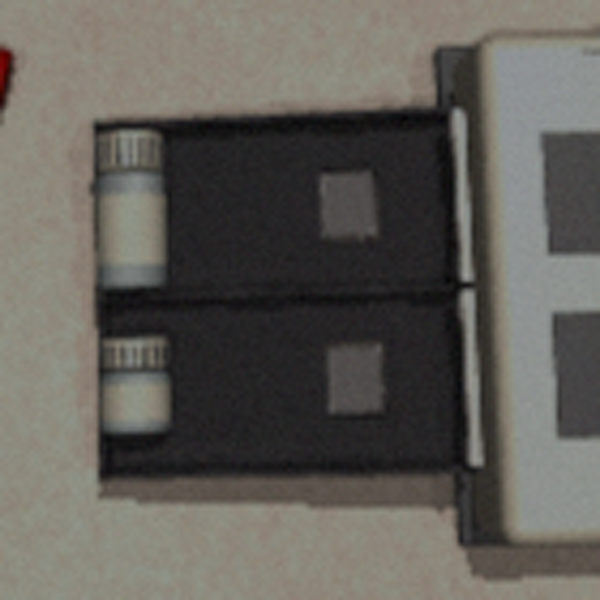

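The vial candidates are:
- Long frosted vial in the gutter: side (207,340), top (232,311).
- Short vial: side (206,378), top (266,310).
- Red look-alike: top (194,262).
- Turquoise look-alike: top (289,254).
- Standing vial: top (154,322).

By the description I choose the long one in the gutter. The crops confirm it is frosted, has a white cap and fills the lane farther from the robot. Next I fit the gutter pose.

```bash
cat > h.py <<'E'
import numpy as np
from rig import env
def proj(c,P):
    E=c['extrinsics']; p=np.asarray(P)@E[:3,:3].T+E[:3,3]
    f=200/np.tan(np.radians(c['fovy'])/2)
    return np.stack([c['cx']+f*p[...,0]/-p[...,2], c['cy']-f*p[...,1]/-p[...,2]],-1)
def gR(yaw):
    s=np.radians(10) if 0 else 0.175
    c,sn=np.cos(yaw),np.sin(yaw)
    Rz=np.array([[c,-sn,0],[sn,c,0],[0,0,1]])
    Ry=np.array([[np.cos(s),0,-np.sin(s)],[0,1,0],[np.sin(s),0,np.cos(s)]])
    return Rz@Ry
def g2w(p,P): return np.asarray(P)/1000@gR(p[2]).T+np.array([p[0],p[1],0.04])
E
python3 - <<'E'
from h import *
from scipy.optimize import least_squares
ct,cs=env.get_calibration('top'),env.get_calibration('side')
T=[((97,122),(-109,90,16)),((101,472),(-109,-90,16)),((349,205),(19.5,44,4)),((355,378),(19.5,-44,4)),((452,110),(74,88,30)),((470,465),(74,-88,30))]
T=[((280+a/4.286,180+b/4.286),P) for (a,b),P in T]+[((386,248),(74,0,0)),((304,248),(-105,0,0)),((350,250),(0,0,0))]
S=[((266,141),(19.5,44,4)),((403,148),(19.5,-44,4))]
S=[((270+a/3.75,130+b/3.75),P) for (a,b),P in S]+[((360,149),(74,0,0)),((357,217),(-105,0,0)),((358,176),(0,0,0))]
def r(p):
    return np.concatenate([(proj(ct,g2w(p,[P for _,P in T]))-[u for u,_ in T]).ravel(),(proj(cs,g2w(p,[P for _,P in S]))-[u for u,_ in S]).ravel()])
o=least_squares(r,[0.6,-0.1,-1.57],loss='soft_l1')
print(o.x); print(r(o.x).reshape(-1,2).round(1).tolist())
np.save('g.npy',o.x)
p=o.x
for n,P in dict(vial=(-89,44,18),lip=(-105,0,0),stop=(74,0,0),tcpstart=(-125,44,17)).items(): print(n,g2w(p,P).round(4))
import cv2
for n,c in(('top',ct),('side',cs)):
    im=cv2.imread(f'pics/{n}0.png')
    for L in([(-109,-90,16),(-109,90,16),(74,90,16),(74,-90,16)],[(6,28,0),(6,60,0),(33,60,8),(33,28,8)],[(6,-60,0),(6,-28,0),(33,-28,8),(33,-60,8)],[(-89,5,36),(-89,83,36),(-71,83,18),(-71,5,18)],[(74,-86,30),(74,86,30),(74,86,0),(74,-86,0)]):
        cv2.polylines(im,[np.round(proj(c,g2w(p,L))*16).astype(int)],True,(0,255,0),1,cv2.LINE_AA,4)
    a=im[180:320,280:420] if n=='top' else im[130:290,270:430]
    cv2.imwrite(f'pics/{n}_fit.png',cv2.resize(a,(500,500),interpolation=cv2.INTER_CUBIC))
a=np.hstack([cv2.imread('pics/top_fit.png'),cv2.imread('pics/side_fit.png')]);cv2.imwrite('pics/fit.png',cv2.resize(a,(800,400)))
E
```

```text
[ 0.55855705  0.07081448 -1.53443407]
[[-1.6, -1.2], [-1.9, 0.8], [-0.8, -0.7], [-1.0, 0.1], [0.1, -1.2], [-0.8, 1.6], [0.9, -0.9], [0.5, 0.7], [2.3, -2.2], [0.2, -1.1], [0.5, -0.6], [0.2, 0.5], [0.3, -1.6], [1.1, -0.5]]
vial [0.5992 0.1631 0.0422]
lip [0.5548 0.1741 0.0217]
stop [ 0.5612 -0.002   0.0529]
tcpstart [0.5979 0.1984 0.035 ]
```

View pics/fit.png

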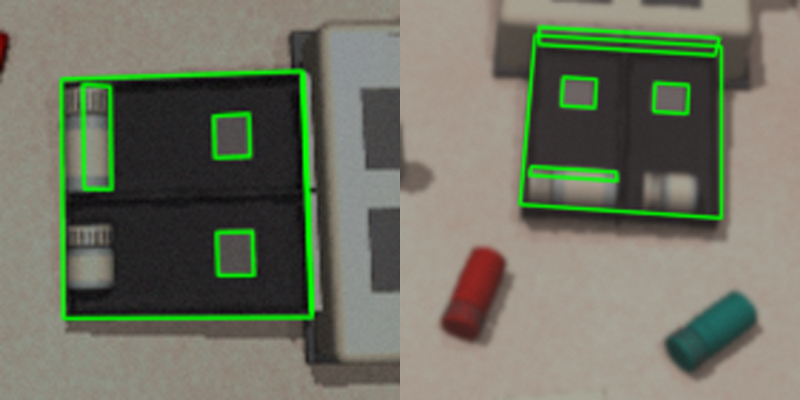

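Request:
move_arm --pt "33 -25 -10 -0.065" --pt "66 -50 -20 -0.13" --pt "99 -75 -30 -0.195" --pt "132 -100 -40 -0.26" --pt "165 -125 -50 -0.325" --pt "198 -150 -60 -0.39" --pt "231 -175 -70 -0.455" --pt "264 -200 -80 -0.52" --pt "295 -231 -80 -0.585" --pt "326 -262 -80 -0.65" --pt "357 -293 -75 -0.715" --pt "388 -324 -70 -0.78" --pt "419 -355 -65 -0.845" --pt "450 -386 -60 -0.91" --pt "481 -417 -50 -0.975" --pt "512 -448 -40 -1.04" --pt "543 -478 -30 -1.105" --pt "574 -508 -20 -1.17" --pt "605 -538 -10 -1.235" --pt "635 -568 -10 -1.29" --grip 0.76

```text
time_s: 2.9
position: [0.5981, 0.216, 0.2194]
tool_rot: [[-0.038, 0.999, -0.003], [0.999, 0.038, -0.0], [-0.0, -0.003, -1.0]]
ft_force: [0.8, -0.4, 0.4]
grip_width: 0.0204
```

```bash
cat > w.py <<'E'
from h import *
import cv2,sys
tag=sys.argv[1]; cams=sys.argv[2:]
p=np.load('g.npy')
s=env.observe(); R,t=np.array(s['tool_rot']),np.array(s['position'])
print(s['time_s'],'pos',t.round(4),'F',np.round(s['ft_force'],2),'w',round(s['grip_width'],4))
print('tcp in gutter mm',(gR(p[2]).T@(t-[p[0],p[1],.04])*1000).round(1),'yaw err deg',round(np.degrees(np.arctan2(R[1,1],R[0,1])-p[2])-90,2))
print('toolx.gx etc',R.T.round(3).tolist())
for n in cams:
    im=env.get_image(n)[:,:,::-1].copy()
    c=env.get_calibration(n)
    if n=='wrist':
        M=np.eye(4);M[:3,:3]=R;M[:3,3]=t
        c=dict(c);c['extrinsics']=np.linalg.inv(M@c['tool_from_camera'])
    raw=im.copy()
    for L in([(-109,-90,16),(-109,90,16),(74,90,16),(74,-90,16)],[(6,28,0),(6,60,0),(33,60,8),(33,28,8)],[(6,-60,0),(6,-28,0),(33,-28,8),(33,-60,8)],[(-105,2,0),(-105,86,0),(74,86,0),(74,2,0)],):
        cv2.polylines(im,[np.round(proj(c,g2w(p,L))*16).astype(int)],True,(0,255,0),1,cv2.LINE_AA,4)
    if n=='wrist': cv2.imwrite(f'pics/{n}_{tag}.png',im); cv2.imwrite(f'pics/{n}_{tag}raw.png',raw)
    else:
        a=raw[180:320,280:420] if n=='top' else raw[130:290,270:430]
        cv2.imwrite(f'pics/{n}_{tag}.png',cv2.resize(a,(500,500),interpolation=cv2.INTER_CUBIC))
E
python3 w.py a wrist
```

```text
2.9 pos [0.5981 0.216  0.2194] F [ 0.81 -0.44  0.38] w 0.0204
tcp in gutter mm [-110.3   44.8  201.7] yaw err deg 0.07
toolx.gx etc [[-0.038, 0.999, -0.0], [0.999, 0.038, -0.003], [-0.003, -0.0, -1.0]]
```

View pics/wrist_a.png

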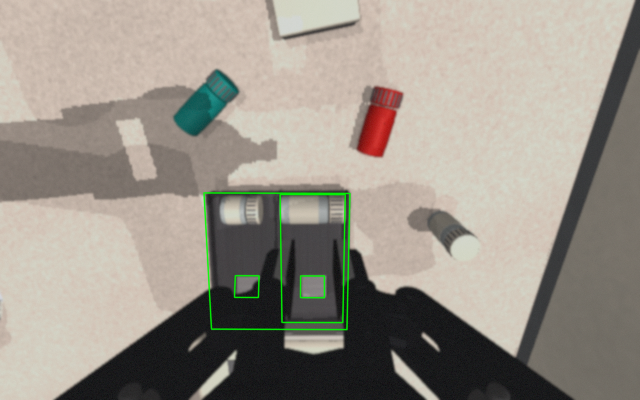

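The wrist view confirms the fit: the lane outline and both catch squares sit on the steel. The long frosted vial is at about (312,209) and the short one at (242,210). I go down behind the foot lip.

Request:
move_arm --pt "0 0 40 0" --pt "0 0 80 0" --pt "0 0 120 0" --pt "0 0 150 0" --pt "0 0 170 0" --pt "0 0 183 0" --pt "0 0 183 0" --pt "-8 0 183 0" --pt "-14 0 183 0" --pt "-16 0 183 0" --pt "-16 0 183 0"

```text
time_s: 4.05
position: [0.599, 0.1978, 0.0388]
tool_rot: [[-0.034, 0.999, 0.001], [0.999, 0.034, 0.0], [0.0, 0.001, -1.0]]
ft_force: [-0.4, 0.1, -0.4]
grip_width: 0.0204
```

```bash
python3 w.py b wrist side
```

```text
4.05 pos [0.599  0.1978 0.0388] F [-0.44  0.13 -0.38] w 0.0204
tcp in gutter mm [-123.8   45.    20.7] yaw err deg -0.12
toolx.gx etc [[-0.034, 0.999, 0.0], [0.999, 0.034, 0.001], [0.001, 0.0, -1.0]]
```

View pics/wrist_braw.png

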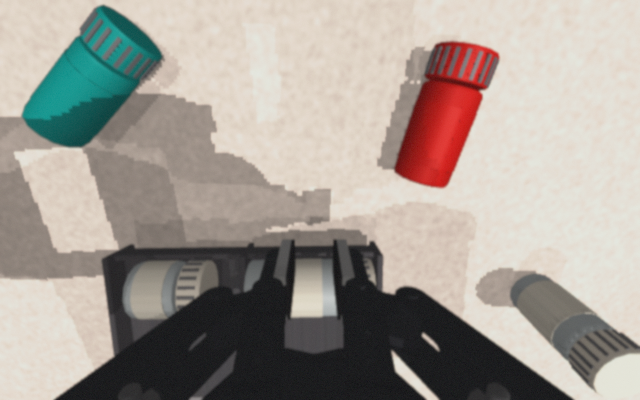

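View pics/side_b.png

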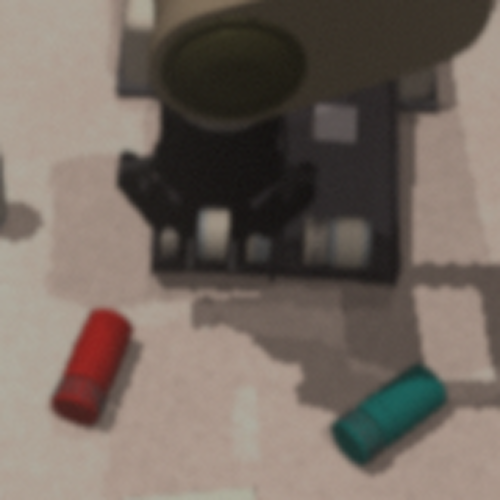

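Tips are behind the vial, over the lip and clear of the walls. I lower slightly and push the first half along the slope.

Request:
move_arm --pt "0 0 2 0" --pt "-4 0 2 0" --pt "-8 0 1.6 0" --pt "-12 0 0.9 0" --pt "-16 0 0.2 0" --pt "-21 0 -0.7 0" --pt "-26 0 -1.5 0" --pt "-31 0 -2.4 0" --pt "-36 0 -3.3 0" --pt "-41 0 -4.2 0" --pt "-46 0 -5.1 0" --pt "-51 0 -6 0" --pt "-56 0 -6.9 0" --pt "-61 0 -7.7 0" --pt "-65 0 -8.4 0" --pt "-68 0 -9 0" --pt "-70 0 -9.3 0" --pt "-70 0 -9.3 0"

```text
time_s: 5.95
position: [0.601, 0.1282, 0.0474]
tool_rot: [[-0.035, 0.999, 0.0], [0.999, 0.035, 0.0], [0.0, 0.0, -1.0]]
ft_force: [-0.6, -0.5, 0.4]
grip_width: 0.0205
```

```bash
python3 w.py c wrist side
```

```text
5.95 pos [0.601  0.1282 0.0474] F [-0.59 -0.51  0.39] w 0.0205
tcp in gutter mm [-53.7  44.5  17. ] yaw err deg -0.09
toolx.gx etc [[-0.035, 0.999, 0.0], [0.999, 0.035, 0.0], [0.0, 0.0, -1.0]]
```

View pics/wrist_c.png

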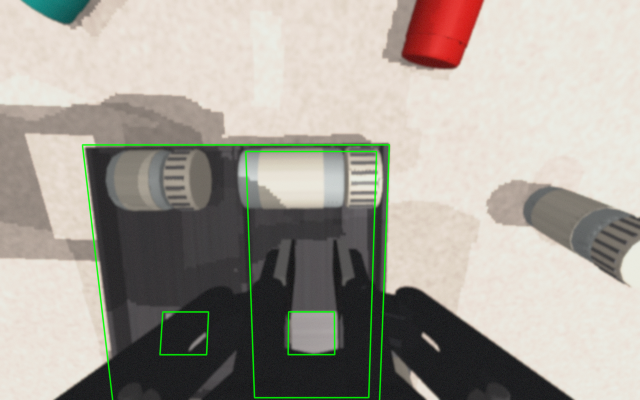

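View pics/side_c.png

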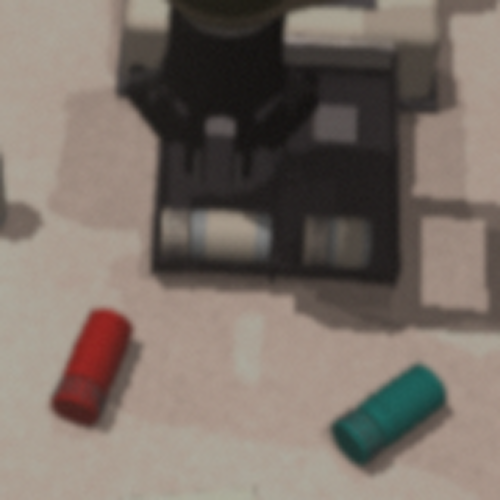

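Run:
```python
from h import *
s=env.observe();R,t=np.array(s['tool_rot']),np.array(s['position']);p=np.load('g.npy')
c=dict(env.get_calibration('wrist'));M=np.eye(4);M[:3,:3]=R;M[:3,3]=t
c['extrinsics']=np.linalg.inv(M@c['tool_from_camera'])
for z in(0,-.005,-.01,-.02):
  print('tool pts z',z,[proj(c,t+R@np.array([x,y,z])).round(0).tolist() for x in(-.011,.011) for y in(-.0102,-.024)])
print('axis ends & centre at lip',proj(c,g2w(p,[(-89,5,18),(-89,44,18),(-89,83,18),(-89,44,36),(-107,44,18),(-71,44,18)])).round(0).tolist())
print({k:np.round(v,2) for k,v in s.items() if k in('q','joint_efforts','ft_force','wrist_torque')})
print([(d['conf'],d['point']) for d in env.tip_of('wrist','sample_vial')])
import cv2
a=cv2.imread('pics/wrist_craw.png')[130:360,200:420];cv2.imwrite('pics/cz.png',cv2.resize(a,(570,600),interpolation=cv2.INTER_CUBIC))
a=cv2.imread('pics/wrist_braw.png')[220:360,220:400];cv2.imwrite('pics/bz.png',cv2.resize(a,(720,560),interpolation=cv2.INTER_CUBIC))
```

```text
tool pts z 0 [[295.0, 252.0], [273.0, 252.0], [294.0, 219.0], [271.0, 219.0]]
tool pts z -0.005 [[295.0, 256.0], [272.0, 256.0], [294.0, 223.0], [270.0, 223.0]]
tool pts z -0.01 [[294.0, 260.0], [271.0, 260.0], [293.0, 227.0], [269.0, 227.0]]
tool pts z -0.02 [[293.0, 270.0], [268.0, 270.0], [292.0, 235.0], [266.0, 235.0]]
axis ends & centre at lip [[244.0, 179.0], [311.0, 179.0], [377.0, 179.0], [310.0, 183.0], [310.0, 148.0], [311.0, 209.0]]
{'q': array([ 1.04, 36.92, 76.59,  0.  , 66.49, -0.96]), 'joint_efforts': array([-1.900e-01, -5.433e+01, -1.924e+01, -1.000e-02, -0.000e+00,
       -1.000e-02]), 'ft_force': array([-0.78, -0.96,  0.69]), 'wrist_torque': array([0.03, 0.02, 0.01])}
[(0.72, [177.6, 310.8])]
```

View pics/cz.png

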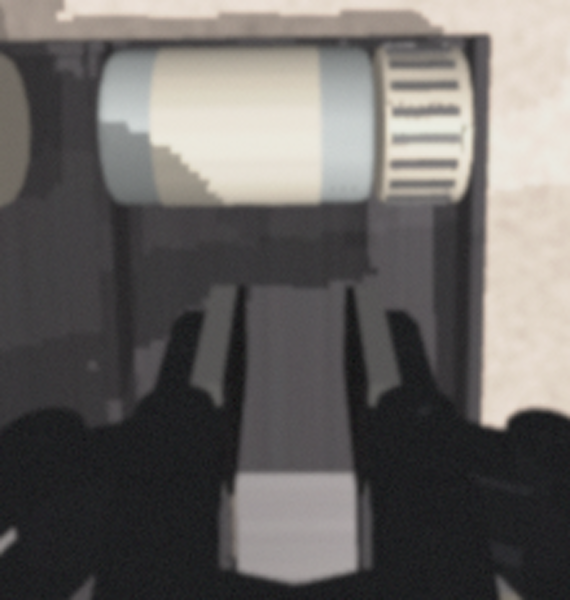

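View pics/bz.png

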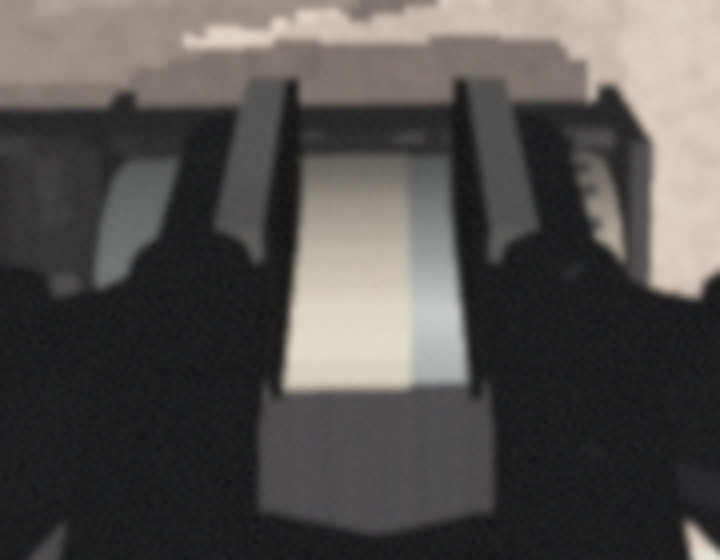

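The vial has not moved. The tips at partial closure are evidently well short of the nominal TCP: they show at row 240 with 1.94 px/mm, which puts them about 25 mm higher, so they passed over the vial. I raise the tool, go back and shut the fingers, whose tip should then be at the TCP, and look again.

Request:
move_arm --pt "0 0 -20 0" --pt "0 0 -45 0" --pt "20 0 -55 0" --pt "50 0 -55 0" --pt "75 0 -55 0" --pt "75 0 -55 0" --pt "75 0 -55 0" --pt "75 0 -55 0" --grip 1.0

```text
time_s: 6.9
position: [0.5985, 0.2026, 0.1022]
tool_rot: [[-0.034, 0.999, -0.0], [0.999, 0.034, -0.0], [-0.0, -0.0, -1.0]]
ft_force: [0.1, 0.5, -0.1]
grip_width: 0.0001
```

```bash
python3 w.py d wrist side
python3 - <<'E'
from h import *
s=env.observe();R,t=np.array(s['tool_rot']),np.array(s['position'])
c=dict(env.get_calibration('wrist'));M=np.eye(4);M[:3,:3]=R;M[:3,3]=t
c['extrinsics']=np.linalg.inv(M@c['tool_from_camera'])
for z in(0,-.01,-.02,-.03):print(z,[proj(c,t+R@np.array([x,y,z])).round(0).tolist() for x in(-.011,.011) for y in(-.0145,.0145)])
cs=env.get_calibration('side')
for z in(0,-.02):print('side500',[((proj(cs,t+R@np.array([.011,y,z]))-[270,130])*500/160).round(0).tolist() for y in(-.0145,.0145)])
E
```

```text
6.9 pos [0.5985 0.2026 0.1022] F [ 0.14  0.53 -0.14] w 0.0001
tcp in gutter mm [-117.4   44.7   83.9] yaw err deg -0.11
toolx.gx etc [[-0.034, 0.999, -0.0], [0.999, 0.034, -0.0], [-0.0, -0.0, -1.0]]
0 [[288.0, 252.0], [335.0, 252.0], [287.0, 219.0], [336.0, 220.0]]
-0.01 [[287.0, 260.0], [336.0, 260.0], [286.0, 227.0], [337.0, 227.0]]
-0.02 [[285.0, 270.0], [337.0, 270.0], [284.0, 235.0], [338.0, 235.0]]
-0.03 [[284.0, 281.0], [339.0, 281.0], [282.0, 243.0], [340.0, 244.0]]
side500 [[234.0, 240.0], [191.0, 237.0]]
side500 [[236.0, 222.0], [192.0, 219.0]]
```

View pics/wrist_draw.png

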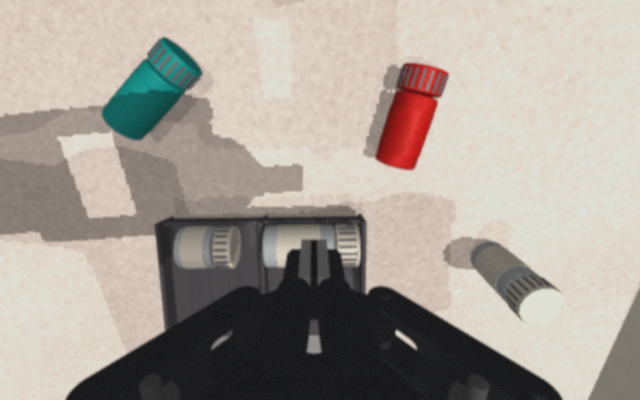

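View pics/side_d.png

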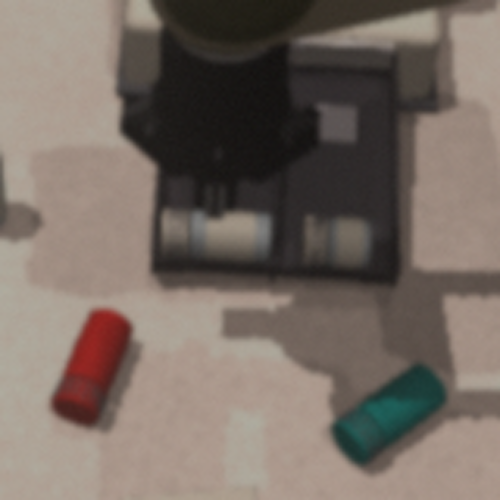

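Run:
```python
from h import *
from scipy.optimize import least_squares
import cv2
s=env.observe();R,t=np.array(s['tool_rot']),np.array(s['position'])
c=dict(env.get_calibration('wrist'));M=np.eye(4);M[:3,:3]=R;M[:3,3]=t
c['extrinsics']=np.linalg.inv(M@c['tool_from_camera'])
cs=env.get_calibration('side')
im=cv2.imread('pics/side_d.png')[130:290,120:330];cv2.imwrite('pics/sdz.png',cv2.resize(im,None,fx=3.5,fy=3.5))
im=cv2.imread('pics/wrist_draw.png')[210:310,250:380];cv2.imwrite('pics/wdz.png',cv2.resize(im,None,fx=5,fy=5))
for side in((213,214),(213,210),(213,218)):
  sp=np.array(side)*160/500+[270,130]
  f=lambda v:np.concatenate([proj(c,t+R@v)-[314,240],proj(cs,t+R@v)-sp])
  o=least_squares(f,[0,0,0],x_scale=.01);print(side,(o.x*1000).round(1),o.fun.round(1))
```

```text
(213, 214) [ 12.7   1.4 -29.4] [-0.1  0.  -0.3 -0. ]
(213, 210) [ 19.7   1.4 -42.8] [-0.1  0.  -0.2 -0. ]
(213, 218) [  5.4   1.5 -15.6] [-0.1  0.  -0.4 -0. ]
```

View pics/sdz.png

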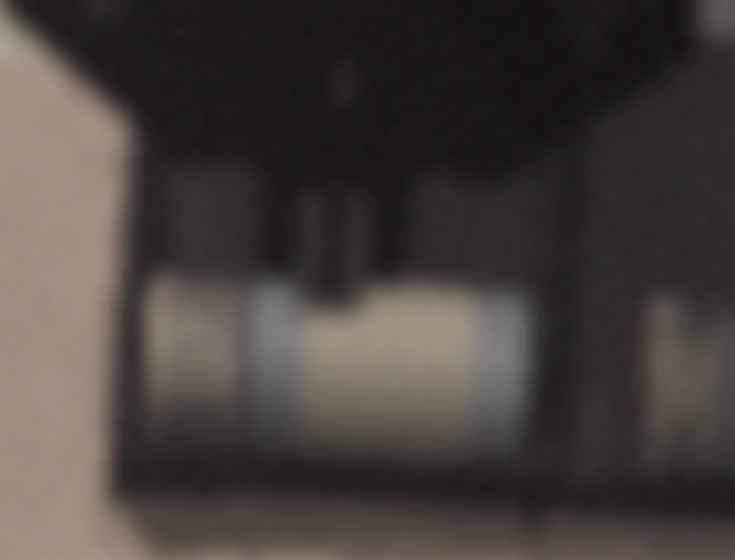

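View pics/wdz.png

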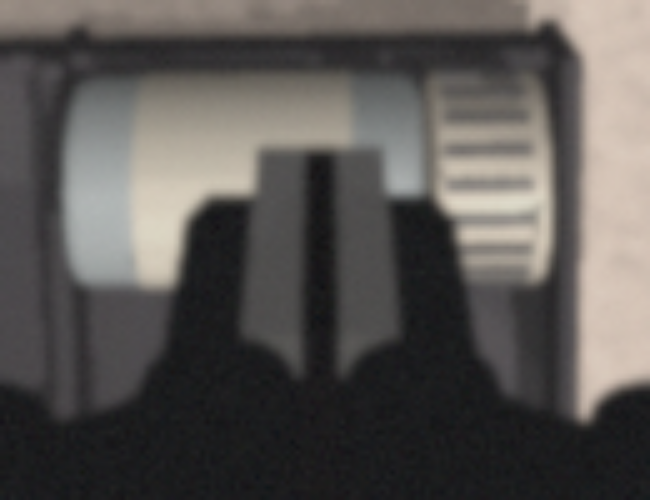

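Both views agree that the real tip is about 20–25 mm above the reported TCP, so the commanded TCP must go that much lower. I go down on the bench side of the lip, where there is room either way, and check.

Request:
move_arm --pt "6 0 20 0" --pt "8 0 45 0" --pt "8 0 65 0" --pt "8 0 78 0" --pt "8 0 82 0" --pt "8 0 82 0" --grip 0.76

```text
time_s: 7.6
position: [0.5983, 0.211, 0.0203]
tool_rot: [[-0.035, 0.999, -0.0], [0.999, 0.035, -0.0], [-0.0, -0.0, -1.0]]
ft_force: [0.8, -0.0, -0.1]
grip_width: 0.0206
```

```bash
python3 w.py e wrist side
python3 - <<'E'
import cv2,numpy as np
a=cv2.resize(cv2.imread('pics/wrist_eraw.png')[200:360,200:420],(550,400));b=cv2.imread('pics/side_e.png')[120:320,100:320]
cv2.imwrite('pics/e.png',a);cv2.imwrite('pics/e2.png',cv2.resize(b,(660,600),interpolation=cv2.INTER_CUBIC))
E
```

```text
7.6 pos [0.5983 0.211  0.0203] F [ 0.75 -0.03 -0.07] w 0.0206
tcp in gutter mm [-140.    44.8    4.8] yaw err deg -0.11
toolx.gx etc [[-0.035, 0.999, -0.0], [0.999, 0.035, -0.0], [-0.0, -0.0, -1.0]]
```

View pics/wrist_eraw.png

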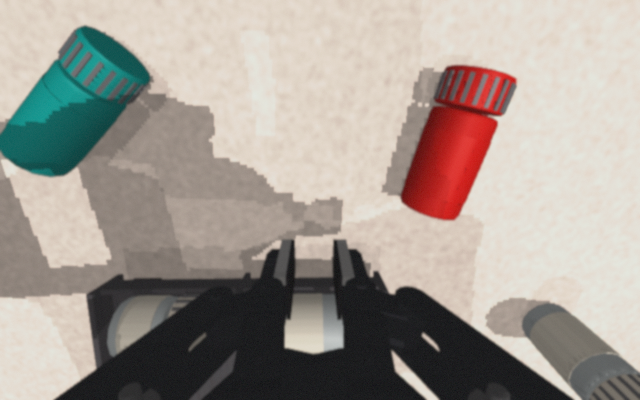

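View pics/e2.png

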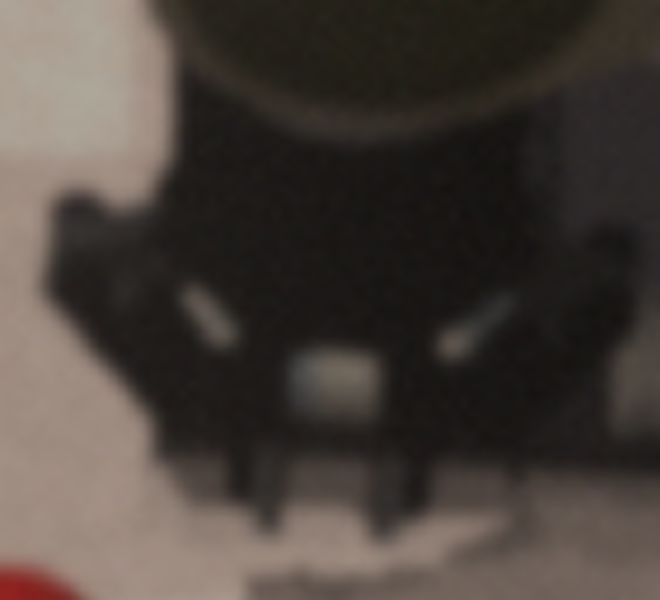

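Run:
```python
from h import *
from scipy.optimize import least_squares
s=env.observe();R,t=np.array(s['tool_rot']),np.array(s['position'])
c=dict(env.get_calibration('wrist'));M=np.eye(4);M[:3,:3]=R;M[:3,3]=t
c['extrinsics']=np.linalg.inv(M@c['tool_from_camera'])
cs=env.get_calibration('side')
p=np.load('g.npy')
for wp,sp in(((288,240),(342.7,224.4)),((340,240),(330.3,224.4)),((288,240),(342.7,225.4)),((288,240),(342.7,223.4))):
  f=lambda v:np.concatenate([proj(c,t+R@v)-wp,proj(cs,t+R@v)-sp])
  o=least_squares(f,[0,0,0],x_scale=.01);w=t+R@o.x;print((o.x*1000).round(1),o.fun.round(1),w.round(4))
print(proj(c,g2w(p,[(-109,90,16),(-109,-90,16),(-109,2,10)])).round())
```

```text
[ 12.8 -11.7 -29.8] [-0.1  0.1 -0.6  0.3] [0.5866 0.2236 0.0511]
[ 11.5  14.8 -27. ] [-0.1 -0.1 -0.4 -0.3] [0.613  0.2232 0.0484]
[  6.4 -12.8 -17.4] [-0.1  0.  -0.2  0.1] [0.5857 0.2171 0.0387]
[ 19.1 -10.5 -41.8] [-0.2  0.1 -1.   0.6] [0.5875 0.2299 0.0631]
[[387. 291.]
 [ 83. 292.]
 [241. 287.]]
```

Run:
```python
from h import *
from scipy.optimize import least_squares
s=env.observe();R,t=np.array(s['tool_rot']),np.array(s['position'])
cs=env.get_calibration('side')
for sp in((306.8,199.4),(369.7,196.1),(311+0,205)):
 for x in(-.015,0,.015):
  f=lambda v:proj(cs,t+R@np.array([x,v[0],v[1]]))-sp
  o=least_squares(f,[0,0],x_scale=.01);print(sp,x,(o.x*1000).round(1))
p=np.load('g.npy')
ct=env.get_calibration('top')
print('control top px',proj(ct,g2w(p,[(-89,-21,18),(-89,-67,18)])).round(1))
```

```text
(306.8, 199.4) -0.015 [ 67. -75.]
(306.8, 199.4) 0 [ 65.3 -94.8]
(306.8, 199.4) 0.015 [  63.6 -114.7]
(369.7, 196.1) -0.015 [ -64.2 -101.1]
(369.7, 196.1) 0 [ -62.7 -120.3]
(369.7, 196.1) 0.015 [ -61.1 -139.5]
(311, 205) -0.015 [ 58.2 -56. ]
(311, 205) 0 [ 56.7 -76.3]
(311, 205) 0.015 [ 55.2 -96.7]
control top px [[310.4 258.1]
 [310.7 279.9]]
```

Elbow links and body clear the short vial by 40 mm or more. I lower 8 mm, close in on the vial and push about 30 mm up the slope.

Request:
move_arm --pt "0 0 5 0" --pt "0 0 8 0" --pt "-5 0 8 0" --pt "-10 0 8 0" --pt "-14 0 8 0" --pt "-17 0 8 0" --pt "-20 0 7.7 0" --pt "-24 0 7 0" --pt "-28 0 6.3 0" --pt "-32 0 5.6 0" --pt "-36 0 4.9 0" --pt "-40 0 4.2 0" --pt "-44 0 3.5 0" --pt "-47 0 3 0" --pt "-49 0 2.7 0" --pt "-49 0 2.7 0"

```text
time_s: 9.3
position: [0.5999, 0.1621, 0.0176]
tool_rot: [[-0.035, 0.999, 0.0], [0.999, 0.035, -0.0], [-0.0, 0.0, -1.0]]
ft_force: [0.3, 0.4, -0.5]
grip_width: 0.02
```

```bash
python3 w.py f wrist side
python3 - <<'E'
from h import *
print([(round(d['conf'],2),np.round(d['point'])) for d in env.tip_of('wrist','sample_vial')],[(round(d['conf'],2),np.round(d['point'])) for d in env.tip_of('side','sample_vial')])
E
```

```text
9.3 pos [0.5999 0.1621 0.0176] F [ 0.34  0.4  -0.52] w 0.02
tcp in gutter mm [-92.2  44.6  -6.4] yaw err deg -0.09
toolx.gx etc [[-0.035, 0.999, -0.0], [0.999, 0.035, 0.0], [0.0, -0.0, -1.0]]
[(0.97, array([308., 310.])), (0.73, array([ 50., 467.]))] [(0.89, array([260., 391.])), (0.81, array([246., 300.])), (0.59, array([174., 357.])), (0.58, array([196., 341.]))]
```

View pics/wrist_f.png

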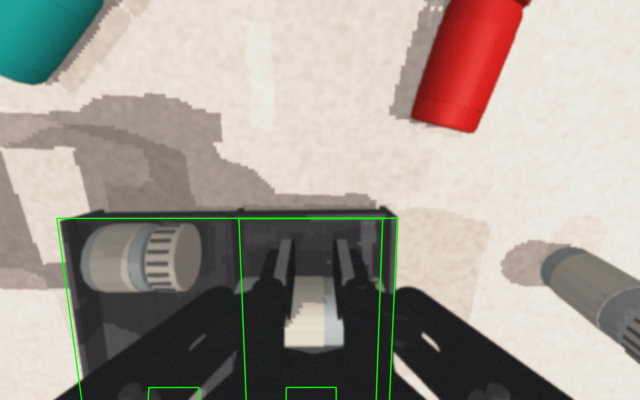

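View pics/side_f.png

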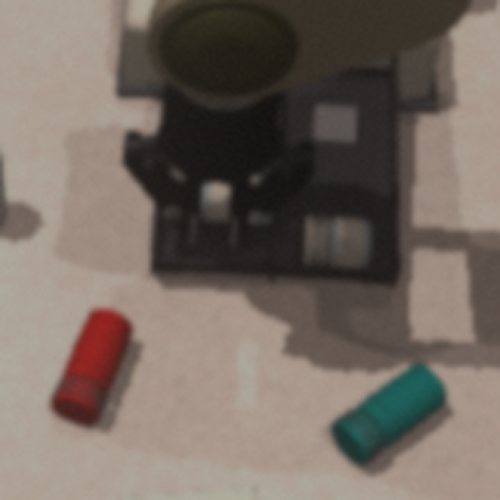

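The vial is now ahead of the fingers on the floor, about 30 mm up. The short vial has not moved. I keep pushing.

Request:
move_arm --pt "-3 0 -0.5 0" --pt "-7 0 -1.2 0" --pt "-11 0 -1.9 0" --pt "-15 0 -2.7 0" --pt "-19 0 -3.4 0" --pt "-23 0 -4.1 0" --pt "-27 0 -4.8 0" --pt "-31 0 -5.5 0" --pt "-35 0 -6.2 0" --pt "-39 0 -6.9 0" --pt "-43 0 -7.6 0" --pt "-47 0 -8.3 0" --pt "-50 0 -8.9 0" --pt "-53 0 -9.4 0" --pt "-55 0 -9.7 0" --pt "-55 0 -9.7 0"

```text
time_s: 11.1
position: [0.6018, 0.1071, 0.0273]
tool_rot: [[-0.035, 0.999, 0.0], [0.999, 0.035, -0.0], [-0.0, 0.0, -1.0]]
ft_force: [0.9, 0.6, -0.4]
grip_width: 0.0205
```

```bash
python3 w.py g wrist side top
python3 - <<'E'
from h import *
for n in('wrist','top'):print([(round(d['conf'],2),np.round(d['point'])) for d in env.tip_of(n,'sample_vial')])
E
```

```text
11.1 pos [0.6018 0.1071 0.0273] F [ 0.86  0.59 -0.44] w 0.0205
tcp in gutter mm [-36.4  44.5  -6.4] yaw err deg -0.09
toolx.gx etc [[-0.035, 0.999, -0.0], [0.999, 0.035, 0.0], [0.0, -0.0, -1.0]]
[(0.65, array([309., 313.]))]
[(0.96, array([290., 255.])), (0.72, array([193., 262.])), (0.22, array([231., 201.]))]
```

View pics/wrist_g.png

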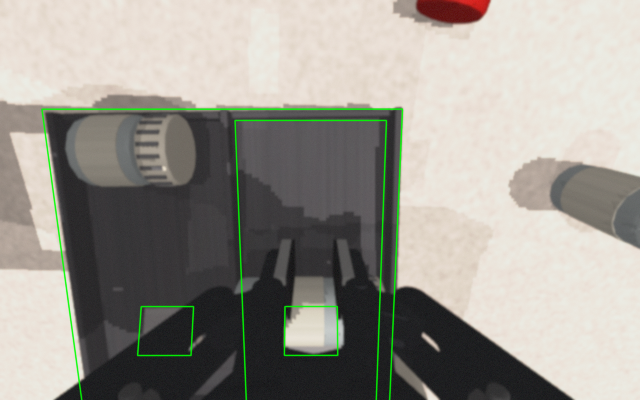

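View pics/side_g.png

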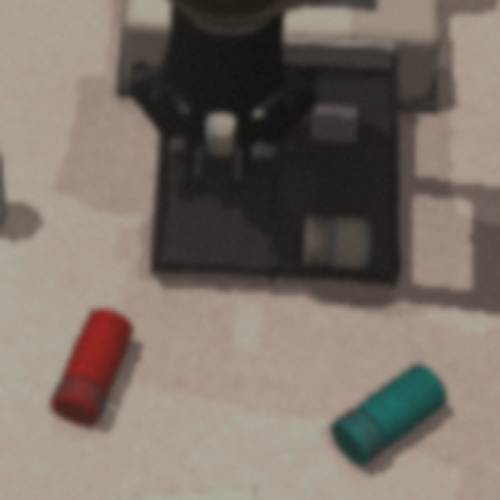

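Request:
move_arm --pt "-3 0 -0.5 0" --pt "-7 0 -1.2 0" --pt "-11 0 -1.9 0" --pt "-15 0 -2.7 0" --pt "-19 0 -3.4 0" --pt "-23 0 -4.1 0" --pt "-27 0 -4.8 0" --pt "-31 0 -5.5 0" --pt "-35 0 -6.2 0" --pt "-39 0 -6.9 0" --pt "-43 0 -7.6 0" --pt "-46 0 -8.1 0" --pt "-49 0 -8.7 0" --pt "-51 0 -9 0" --pt "-53 0 -9.4 0" --pt "-54 0 -9.5 0" --pt "-54 0 -9.5 0"

```text
time_s: 13.05
position: [0.6036, 0.0533, 0.0368]
tool_rot: [[-0.035, 0.999, -0.0], [0.999, 0.035, -0.0], [-0.0, -0.0, -1.0]]
ft_force: [-0.6, -0.3, -0.2]
grip_width: 0.021
```

```bash
python3 w.py h wrist side
python3 - <<'E'
from h import *
for n in('wrist',):print([(round(d['conf'],2),np.round(d['point'])) for d in env.tip_of(n,'sample_vial')])
E
```

```text
13.05 pos [0.6036 0.0533 0.0368] F [-0.61 -0.34 -0.24] w 0.021
tcp in gutter mm [18.3 44.4 -6.5] yaw err deg -0.08
toolx.gx etc [[-0.035, 0.999, -0.0], [0.999, 0.035, -0.0], [-0.0, -0.0, -1.0]]
[(0.84, array([310., 313.])), (0.36, array([105., 584.]))]
```

View pics/wrist_h.png

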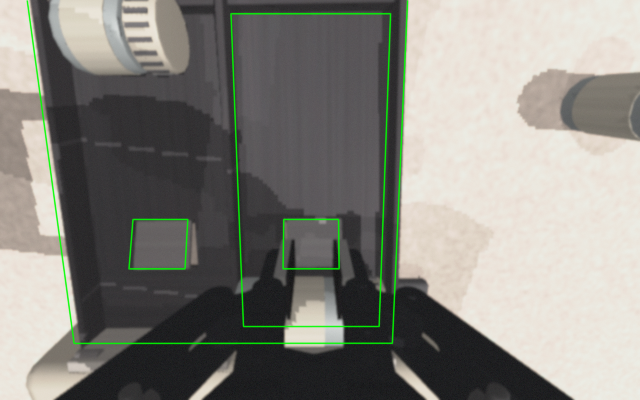

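View pics/side_h.png

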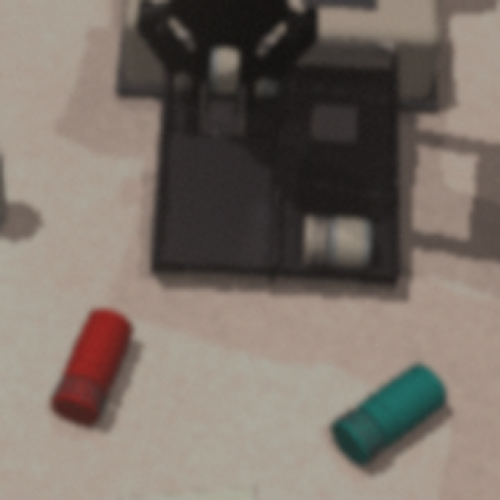

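The vial's axis should be near +52, with no extra force yet. I push up to the stop gently.

Request:
move_arm --pt "-1 0 -0.2 0" --pt "-2 0 -0.4 0" --pt "-3 0 -0.5 0" --pt "-3 0 -0.5 0" --pt "-3 0 -0.5 0"

```text
time_s: 13.7
position: [0.6037, 0.0508, 0.0373]
tool_rot: [[-0.035, 0.999, -0.0], [0.999, 0.035, 0.0], [0.001, -0.0, -1.0]]
ft_force: [-0.7, 2.8, 1.0]
grip_width: 0.0203
```

```bash
python3 w.py i
```

```text
13.7 pos [0.6037 0.0508 0.0373] F [-0.75  2.83  0.99] w 0.0203
tcp in gutter mm [20.8 44.3 -6.4] yaw err deg -0.07
toolx.gx etc [[-0.035, 0.999, 0.001], [0.999, 0.035, -0.0], [-0.0, 0.0, -1.0]]
```

The force rose to 2.8 N downhill, so the vial is against the stop. I back off slowly so it settles on the catch, then go up and clear.

Request:
move_arm --pt "2 0 0.2 0" --pt "4 0 0.4 0" --pt "6 0 0.6 0" --pt "8 0 0.8 0" --pt "10 0 1 0" --pt "13 0 1 0" --pt "18 0 0 0" --pt "26 0 -5 0" --pt "36 0 -20 0" --pt "50 0 -45 0" --pt "70 0 -80 0" --pt "95 0 -115 0" --pt "120 0 -150 0" --pt "140 0 -170 0" --pt "140 0 -170 0"

```text
time_s: 15.2
position: [0.5993, 0.1933, 0.211]
tool_rot: [[-0.038, 0.999, 0.007], [0.999, 0.038, 0.001], [0.001, 0.007, -1.0]]
ft_force: [-0.2, 0.1, -0.8]
grip_width: 0.0202
```

```bash
python3 w.py j wrist side top
python3 - <<'E'
from h import *
import cv2
p=np.load('g.npy');ct=env.get_calibration('top');cs=env.get_calibration('side')
for n,c in(('top',ct),('side',cs)):
    print(n,[(round(d['conf'],2),np.round(d['point'],1)) for d in env.tip_of(n,'sample_vial')],'pred48',proj(c,g2w(p,[(48,44,18),(-89,-44,18)])).round(1)[:,::-1])
E
```

```text
15.2 pos [0.5993 0.1933 0.211 ] F [-0.25  0.08 -0.77] w 0.0202
tcp in gutter mm [-89.3  45.2 189.5] yaw err deg 0.1
toolx.gx etc [[-0.038, 0.999, 0.001], [0.999, 0.038, 0.007], [0.007, 0.001, -1.0]]
top [(0.82, array([229.6, 374.1]))] pred48 [[226.2 373.8]
 [269.  310.6]]
side [(0.81, array([249.3, 298.7])), (0.75, array([156.3, 343.6])), (0.62, array([263. , 393.6]))] pred48 [[153.3 342. ]
 [206.9 377.7]]
```

View pics/wrist_j.png

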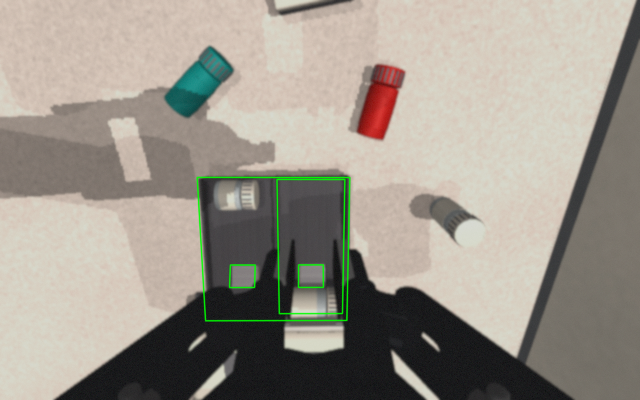

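View pics/side_j.png

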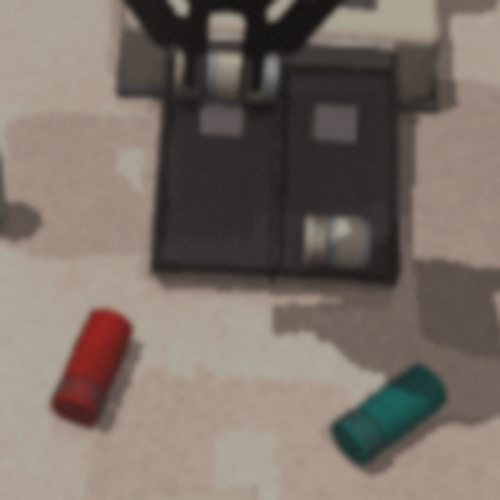

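View pics/top_j.png

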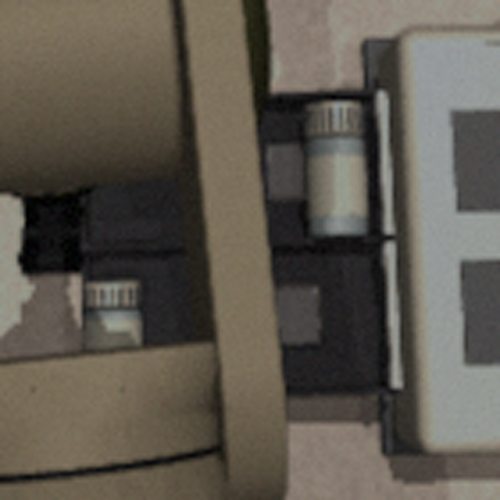

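The vial sits square between the catch and the stop. Its column in the top view is 374.1, against 373.8 predicted for x = 48 mm. The short vial is in place and the arm is clear, so I hand in.

Run:
```python
from rig import env
env.get_image('top')
print([d['point'] for d in env.tip_of('top','sample_vial')][:1])
print(env.close_job(), env.observe()['time_s'])
```

```text
[[228.8, 374.3]]
the job is handed in; nothing more can be done
the job is handed in; nothing more can be done
```

The long vial is now at the top of its gutter, resting between the raised catch and the end stop. I handed the job in at about 16 s. No verdict is reported, so this rests on my own checks.

- **Push:** I pushed the vial up the far lane with the fingertips until it was against the end stop (about 2.8 N felt). I then backed off slowly and raised the arm clear.
- **Last checks:** In the top camera the vial's column is 374, against 373.8 predicted for an axis at x = 48 mm. It lies square across the lane, and two looks agree that it has stopped. The network's row was about 3 px off the prediction in both the top and side views.
- **Other items:** The short vial and the standing vial look unmoved. The slide box is only partly in the last wrist picture and was never approached. The arm was far from all of them.
- **What went wrong:** My first pass went over the vial without touching it. In the pictures the fingertips stood about 25 mm above the reported TCP, which contradicts the description. I lowered the tool by that much for the second pass.

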